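# Empty bottle into the pedal waste can

## Robot

A 6-joint arm with a two-finger parallel gripper is mounted at the origin on the work surface; the furniture and walls round the work are solid. World frame = base frame: x ahead of the robot, y to its left, z up, the work surface at z = 0. Lengths are in mm, angles in rad, forces in N, time in s.
With the tool pointing down it reaches from about 350 to 775 mm from the base axis. Payload 7.3 kg.
Tool frame: the origin (TCP) lies at the very end of the fingers, on their centre line; the grasp point (between the pads) lies 19 mm behind it; z points along the fingers, y is the line along which they close (so a half turn about z gives the same grasp; the last joint's range is limited). The gripper opens to 92 mm and grips with 3 to 60 N. Pads are 19 mm wide; open, the fingers measure 130 mm over their backs; the gripper's body (75 mm by 190 mm) begins 47 mm behind the grasp point.
Start: joints at [-1.273, 0.342, 1.524, -0, 1.275, -0.146], TCP at [225.446, -474.151, 226.741] pointing down, gripper open.
Joint ranges: [-2.53, 2.53], [-0.77, 2.02], [0.04, 2.7], [-1, 4.14], [0.28, 2.66], [-3.11, 3.11]. Speed limits (rad/s): [2.57, 2.57, 3.14, 3.14, 3.14, 3.14].

## Interface

Orientations are given as [roll, pitch, yaw] about the fixed x, y, z axes, in that order (R = Rz(yaw) Ry(pitch) Rx(roll)).
In Python, from plant import get_obs, vision, workorder gives the robot as it stands.
- The arm moves only by the shell command python3 -m pendant 'ROWS' [OPENING]. ROWS is a JSON object of lists of equal length, an entry for each row: "dp": the shift along the tool's x, y, z in m, a list of three; "rotation": the turn, a rotation vector about the tool's x, y, z in rad, a list of three. A call has 1 to 8 rows; each row is the pose to reach, as a shift and turn from the pose commanded when the call began, along the tool's axes at that moment; what a row does not reach only later rows make up. A row lasts 1/8 s, in which the tool goes at most 62.5 mm and 10.7 degrees, less where a joint would pass 70% of its speed; a pose out of reach is approached as far as the arm can. A call with a gripper value outside its range is refused whole. OPENING is the finger opening in m, from 0 to 0.0918, set as the call begins (- or left out, the last holds). The fingers move at their own pace and stop on an object; the grip force is fixed at half the most. Time passes only in rows, so rows that repeat a pose let the fingers close. It gives the time, the measured TCP pose, the force, the opening and the grip force at its end, in the units of the state.
- get_obs(): the state, without advancing time (a new reading comes with each control period).
- vision.capture(name): name is "scene" or "side" or "wrist"; returns a dict with "pixels" (420x560x3 uint8, red, green, blue), "vfov" (degrees; the focal length in pixels is half the picture's height over the tangent of half this angle, whatever the lens; pixels are square), "cx", "cy" (the principal point, pixels), "dist" ([k1, k2, p1, p2, k3] as OpenCV has them; the pictures are not rectified), "pose" (4x4, takes a point from camera to world coordinates); the wrist camera has in their place "T_tool_cam" (4x4, takes a point from camera to tool coordinates, whose origin is the TCP and whose axes are the flange's). Camera axes: x right, y up, looking along -z (the intrinsics and any distortion apply to the point x, -y, -z); pixel columns grow to the right and rows downward; lengths in mm; the calibration is good to about 2 mm. A picture is of the moment at which its call begins: read the wrist's pose just before it. There is no depth.
- workorder.close_job(): hands the job in; it is judged then, once.
The state is a dict: "time": time; "joint_positions": joint angles; "dq": joint speeds; "tau": joint torques, N m; "tool_pos": TCP position; "tcp_rot": TCP orientation; "contact_force": force on the tool from outside, world axes, zero at the start; "moment": the same for the moment, N m; "grip_width": finger opening in mm; "finger_force": force on a finger pad.
Only numpy, scipy, OpenCV 4.12 (cv2) and the standard library are available. Lean on these libraries where they do the work, as an engineer would, in place of code of your own. Each camera call takes 0.05 s, during which the arm holds its last target. There are 200 camera calls.

## Task

Throw the empty dropper bottle away in the lidded waste can. Press the can's pedal and hook its lever under the catch at the side of the slot so that the lid stands open by itself, put the bottle in the can, then unhook the lever and ease the pedal up with your hand on it until the lid is fully shut, without letting it slam. Touch the pedal gently and press it no harder than it takes to feel the lever come down on its stop, and leave the things standing round about where they are.

Things in the scene. Friction and masses are not known exactly. Their poses are not given: they have to be found in the camera images.
- can: Grey steel waste can, 166 mm across, on a base plate (335 x 175 x 6 mm) bolted to the bench. Origin on the can's axis at bench height, z up; x runs from the pedal (-x) to the lid hinge at the back (x = +97, z = 216 mm); y is to the left as one faces it from the pedal. Inner radius 77 mm, inner floor at z = 86 mm. A push or knock of over 45 N on pedal or can bends the linkage.
- mouth (a point): Middle of the can's mouth, level with its rim, 213 mm above the bench. The lid is a steel disc, 172 mm across and 15 mm thick. When hooked open it stands nearly upright behind the mouth and reaches 0.40 m above the bench: put the bottle in a little to the pedal side, and do not push the lid.
- pivot (a point): Pivot of the pedal lever under the can (can frame x = +30, z = 50 mm). The lever, a round bar 10 mm thick, rocks up and down here; a light spring holds it in the middle (y = 0), from where it can also swing to +y by up to 0.15 rad when the slot lets it. A second spring and the lid's weight push the pedal up.
- slot (a point): Point on the can where the bar runs through the catch plate (x = -115 mm), an upright plate 53 mm wide, up to 98 mm high, with an L-shaped slot. The bar comes straight down; near the bottom a notch opens to +y under a lip with a 4 mm tooth. The plate is bolted through slots and sits up to 5 mm higher or lower each time, unmeasured: the bottom of the slot must be found by feel.
- tread (a point): Middle of the tread's rubber face, 64 mm long (x), 66 mm wide (y) between turned-up side edges 6 mm high; lid shut, it is 217 mm before the pivot and 96 mm above the bench. Pressing takes 4 to 14 N; the bar meets the slot's bottom after 49 to 67 mm, where force rises sharply. Then push the tread 22 to 33 mm to +y until it stops and ease it up about 12 mm: the bar rests behind the tooth.
- lid (a joint): Lid angle in rad: 0 shut, growing as it opens; 7.4 times the lever's angle (1 rad of lid is about 29 mm at the tread). Hooked it stands at 1.25 to 1.85, at the slot's bottom at 1.65 to 2.25. To unhook: press to the slot's bottom, bring the tread back to the middle (its spring helps with about 1.5 N), let it up slowly. Let go it slams; coming down faster than 2.5 rad/s counts as slamming.
- bottle: The empty dropper bottle: small round amber glass bottle 33 mm in diameter, straight sided up to 62 mm, with a black rubber dropper on top, 102 mm tall in all. Gripped about 60 mm up, the dropper clears the palm. It stands upright on the bench, left or right in front of the can. Origin in the middle of its underside, z up along it.
- small_tin: A small closed paint tin, 78 mm in diameter and 78 mm high, upright on the bench; not to be disturbed. Origin in the middle of its underside.
- tape: A roll of masking tape, 98 mm across and 25 mm high, lying flat on the bench left of the can; not to be disturbed. Origin in the middle of its underside.
- glass_jar: An empty clear glass jar, 64 mm in diameter and 110 mm high, upright on the bench right of the can; not to be disturbed. Origin in the middle of its underside.
Not all that is in view belongs to the job. What is shaped like the bottle but green or yellow is not meant.

How it is judged (in metres and radians):
On the way, in this order (a step that is already met when the one before it is completed fails the run):
1. the lid stands open by itself, the lever hooked in the catch and the robot off the can (value of joint lid above 1.1 rad and contact force between each of the arm, the fingers and can below 0.1 N), for 0.3 s.
2. the bottle is in the can and let go, the lid still open (value of joint lid above 1.1 rad and horizontal distance between bottle and can below 0.075 m and z of bottle in the frame of can between 0.075 and 0.17 m and contact force between the fingers and bottle below 0.1 N), for 0.2 s.
At the end, for the whole second after the job is handed in: The lid is shut (under 0.06 rad) with the pedal up, the bottle lies or stands at rest inside the can (its underside's middle within 75 mm of the can's axis, below the rim), and the robot has let go of the can (value of joint lid below 0.06 rad and horizontal distance between bottle and can below 0.075 m and z of bottle in the frame of can between 0.075 and 0.17 m and linear speed of bottle below 0.03 m/s and contact force between each of the arm, the fingers and can below 0.1 N); the robot touches nothing.
It fails at once if the robot pushes on the can, its pedal or its lid with more than 45 N (contact force between any of the arm, the fingers and can above 45 N).
It fails at once if the lid comes down faster than 2.5 rad/s (slams) (velocity of joint lid below -2.5 rad/s).
It fails at once if the small tin, the tape or the glass jar is shifted by more than 30 mm (distance of any of small_tin, tape, glass_jar from where it was at the start of the episode above 0.03 m).
It also fails if it takes over 72 s, if anything falls off the work surface, if the arm or the gripper's body presses on something with over 40 N, if the wrist force passes 120 N, or if a joint passes its speed limit or range.

## Working session

There is one attempt and no reset: what is moved stays moved. The work goes in short steps, Python scripts to look and compute and a shell command to move; the robot and the scene stay as the last step left them, time stands still between calls to the robot, and variables do not carry over. Pictures are saved under pics/ and viewed, at most 10 in all, crops included, and the job is handed in when it is done.

```bash
ls; mkdir -p pics; python3 - <<'E'
from plant import get_obs, vision
import cv2, json
print(get_obs())
for n in ["scene","side"]:
    c=vision.capture(n); cv2.imwrite(f"pics/{n}0.png",c["pixels"][:,:,::-1])
    print(n,{k:v for k,v in c.items() if k!="pixels"})
E
```

```text
pics
{'time': 0.0, 'joint_positions': array([-1.27300316e+00,  3.42720801e-01,  1.52503961e+00, -9.34412295e-06,
        1.27535126e+00, -1.45996013e-01]), 'dq': array([ 0.00013665,  0.00026392,  0.00027679,  0.00133181, -0.00051833,
        0.0016337 ]), 'tau': array([-8.55246071e-04, -4.31249285e+01, -2.44217134e+01,  7.16789486e-02,
        5.60505164e-02, -1.33373201e-04]), 'tool_pos': array([ 225.31613568, -473.74462129,  226.03805875]), 'tcp_rot': array([-3.14008850e+00, -2.12143372e-04,  4.43791749e-01]), 'contact_force': array([-0.40441474,  0.31534583, -0.34400222]), 'moment': array([-0.07225221,  0.04736772,  0.02441526]), 'finger_force': 0.0, 'grip_width': 91.8223723515005}
scene {'vfov': 43.295292449971605, 'cx': 278.73514192720216, 'cy': 207.9106403897933, 'dist': array([-0.09334207,  0.        ,  0.        ,  0.        ,  0.        ]), 'pose': array([[-8.72717225e-01,  3.38601822e-01, -3.51729230e-01,
         1.59205919e+02],
       [-4.87894716e-01, -5.78313492e-01,  6.53844210e-01,
         8.22856848e+02],
       [ 1.79830817e-02,  7.42227938e-01,  6.69906185e-01,
         9.57579700e+02],
       [ 0.00000000e+00,  0.00000000e+00,  0.00000000e+00,
         1.00000000e+00]])}
side {'vfov': 48.21873312516862, 'cx': 284.2726399554313, 'cy': 208.342958159647, 'dist': array([-0.04208231,  0.        ,  0.        ,  0.        ,  0.        ]), 'pose': array([[-2.66117247e-02, -8.62075356e-01,  5.06080918e-01,
         1.26938119e+03],
       [ 9.99589524e-01, -2.83221140e-02,  4.31750066e-03,
         4.81181817e+01],
       [ 1.06112706e-02,  5.05988081e-01,  8.62475196e-01,
         1.35666940e+03],
       [ 0.00000000e+00,  0.00000000e+00,  0.00000000e+00,
         1.00000000e+00]])}
```

View pics/scene0.png

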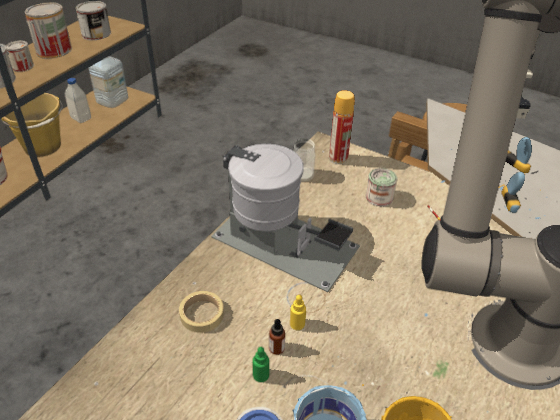

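View pics/side0.png

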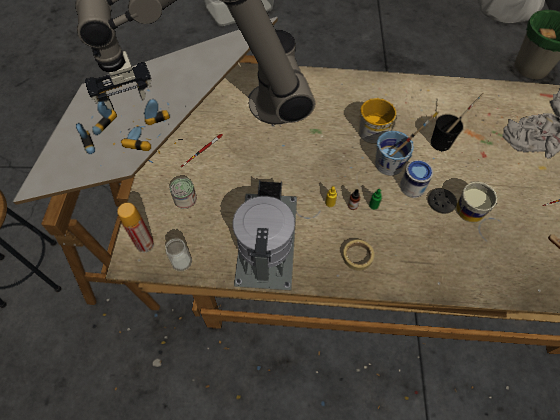

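The scene view shows the can's lid at about (266,170) and its tread at (335,233). The amber bottle is at (277,340), between yellow (298,315) and green (261,366). The tape is at (201,310), the tin at (381,187) and the jar at (304,160). In the side view the lid is at (264,222), the tread at (268,188) and the amber bottle at (354,199).

```bash
cat > h.py <<'E'
import numpy as np, cv2
from plant import get_obs, vision
from scipy.spatial.transform import Rotation as Ro
def Rt(o=None):
    o=o or get_obs(); T=np.eye(4); T[:3,:3]=Ro.from_euler('xyz',o['tcp_rot']).as_matrix(); T[:3,3]=o['tool_pos']; return T
def cap(n):
    T=Rt(); c=vision.capture(n)
    if 'pose' not in c: c['pose']=T@c['T_tool_cam']
    f=c['pixels'].shape[0]/2/np.tan(np.radians(c['vfov']/2))
    c['K']=np.array([[f,0,c['cx']],[0,f,c['cy']],[0,0,1]]); return c
def ray(c,uv):
    p=cv2.undistortPoints(np.array([[uv]],float),c['K'],np.array(c['dist']))[0,0]
    d=c['pose'][:3,:3]@[p[0],-p[1],-1]; return c['pose'][:3,3],d/np.linalg.norm(d)
def plane(c,uv,z):
    o,d=ray(c,uv); return o+d*(z-o[2])/d[2]
def tri(c1,u1,c2,u2):
    o1,d1=ray(c1,u1);o2,d2=ray(c2,u2)
    s=np.linalg.lstsq(np.c_[d1,-d2],o2-o1,rcond=None)[0]
    a=o1+s[0]*d1;b=o2+s[1]*d2; return (a+b)/2,np.linalg.norm(a-b)
def proj(c,P):
    q=np.linalg.inv(c['pose'])@np.r_[P,1]
    return cv2.projectPoints(np.array([[q[0],-q[1],-q[2]]]),np.zeros(3),np.zeros(3),c['K'],np.array(c['dist']))[0].ravel()
E
python3 - <<'E'
from h import *
a=cap('scene');b=cap('side')
A=cv2.resize(a['pixels'][140:300,205:365,::-1],None,fx=3.6,fy=3.6,interpolation=cv2.INTER_CUBIC)
B=cv2.resize(b['pixels'][170:300,220:300,::-1],None,fx=2.6,fy=4.43,interpolation=cv2.INTER_CUBIC)
cv2.imwrite('pics/c1.png',np.hstack([A,cv2.resize(B,(208,576))]))
for n,c,rng in(('scene',a,(255,300,290,395)),('side',b,(315,395,175,220))):
    x0,x1,y0,y1=rng; hsv=cv2.cvtColor(c['pixels'],cv2.COLOR_RGB2HSV)
    for nm,lo,hi in(('amber',(0,110,25),(13,255,140)),('yellow',(20,180,120),(30,255,255)),('green',(50,120,30),(80,255,255))):
        m=np.zeros(hsv.shape[:2],np.uint8); m[y0:y1,x0:x1]=cv2.inRange(hsv,lo,hi)[y0:y1,x0:x1]
        k,l,s,ce=cv2.connectedComponentsWithStats(m)
        if k>1:
            i=1+s[1:,4].argmax(); print(n,nm,s[i],ce[i])
E
```

```text
scene amber [269 329  16  26 208] [277.11057692 341.65384615]
scene yellow [291 311   9  19 137] [295.05839416 320.44525547]
scene green [255 347  14  35 400] [261.1975 365.485 ]
side amber [350 194  10   9  43] [354.1627907  198.88372093]
side yellow [327 186  10  21  98] [332.35714286 196.31632653]
side green [370 189  11  20 147] [375.49659864 199.37414966]
```

View pics/c1.png

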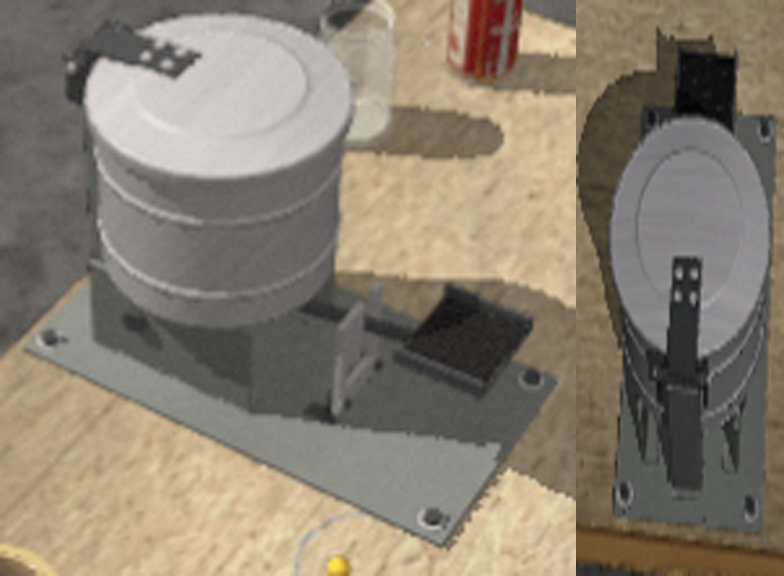

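The crop shows plate bolts at crop pixels (48,338), (431,517) and (531,377), with tread corners at (400,350), (487,388), (532,325) and (447,287). The right-hand strip is the side view, with bolts at (651,117), (766,131), (624,493) and (752,505). The catch plate sits around (350,360).

```bash
python3 - <<'E'
from h import *
np.set_printoptions(precision=1,suppress=True)
a=cap('scene');b=cap('side')
S=lambda x,y:(x/3.6+205-.36,y/3.6+140-.36)
D=lambda x,y:((x-576)/2.6+220-.3,y/4.43+170-.4)
print('scene bolts');SB=[plane(a,S(*p),9) for p in((48,338),(431,517),(531,377))]
for p in SB:print(p)
print('plate corners scene')
for p in((23,350),(446,547),(557,378)):print(plane(a,S(*p),6))
print('side bolts')
DB=[plane(b,D(*p),9) for p in((651,117),(766,131),(624,493),(752,505))]
for p in DB:print(p)
v=SB[0]-SB[1];print('yaw scene',np.arctan2(v[1],v[0]),'len',np.hypot(*v[:2]))
for i,j in((0,2),(1,3)):
    v=DB[j]-DB[i];print('yaw side',np.arctan2(v[1],v[0]),np.hypot(*v[:2]))
print('tread corners')
T=[plane(a,S(*p),z) for p,z in(((400,350),99),((487,388),99),((532,325),99),((447,287),99))]
for p in T:print(p)
print('c',np.mean(T,0))
# lid: light mask ellipse
for c,box,n in((a,(222,307,140,235),'scene'),(b,(228,300,190,255),'side')):
    x0,x1,y0,y1=box
# side lid ellipse extents: left 610, right 770, top 117
print('lid side L/R',plane(b,D(610,232),225),plane(b,D(770,232),225),plane(b,D(700,117),228))
print('lid scene L/R',plane(a,S(86,90),225),plane(a,S(352,95),225),)
for u1,u2 in(((277.1,341.6),(354.2,199)),((297,313),(332,196)),((261.2,365.5),(375.5,199.4))):print('bottles',tri(a,u1,b,u2))
print('amber base',plane(a,(277,353),0),'px w @31', a['K'][0,0])
print('dropper top',plane(a,(277.5,322),102))
print('tape',plane(a,(201,311),12),plane(b,(357,253),12),'tin',plane(a,(381,176),78),'jar',plane(a,(304,146),110),plane(b,(176,245),110))
E
```

```text
scene bolts
[743.   59.5   9. ]
[438.4  71.3   9. ]
[432.4 -77.    9. ]
plate corners scene
[753.3  75.9   6. ]
[420.3  86.5   6. ]
[417.1 -88.1   6. ]
side bolts
[434.3 -80.6   9. ]
[441.8  69.1   9. ]
[740.  -92.5   9. ]
[744.   57.9   9. ]
yaw scene -0.0386746121419488 len 304.743170719411
yaw side -0.038994961661091135 305.9296975724188
yaw side -0.036757826194937594 302.3777965279189
tread corners
[488.6  28.4  99. ]
[426.6  31.   99. ]
[424.6 -35.1  99. ]
[487.6 -39.8  99. ]
c [456.8  -3.9  99. ]
lid side L/R [653.4 -97.8 225. ] [647.9  71.2 225. ] [568.2  -6.4 228. ]
lid scene L/R [713.8  37.5 225. ] [566.7 -43.2 225. ]
bottles (array([448.3, 274.6,  29.1]), np.float64(4.112790543778026))
bottles (array([444.3, 198.5,  39.5]), np.float64(0.8356740989176293))
bottles (array([448.2, 343.2,  33.1]), np.float64(0.5084945172082721))
amber base [445.  283.8  -0. ] px w @31 529.1135036048215
dropper top [448.1 279.6 102. ]
tape [638.2 281.3  12. ] [636.2 275.2  12. ] tin [ 446.4 -286.1   78. ] jar [ 668.4 -261.9  110. ] [ 673.4 -273.4  110. ]
```

```bash
cat >> h.py <<'E'
def go(p,yaw):
    T=Rt(); R=Ro.from_euler('xyz',[np.pi,0,yaw]).as_matrix()
    print('dp',np.round(T[:3,:3].T@(np.array(p)-T[:3,3])/1000,4),'rot',np.round(Ro.from_matrix(T[:3,:3].T@R).as_rotvec(),3))
E
python3 -c "
from h import *
go((457,-4,190),-.038)"
python3 -m pendant '{"dp":[[0.05,-0.04,0.005],[0.1,-0.08,0.01],[0.15,-0.12,0.015],[0.2,-0.16,0.02],[0.25,-0.2,0.025],[0.3,-0.24,0.03],[0.35,-0.28,0.033],[0.38,-0.3,0.036]],"rotation":[[0,0,0.06],[0,0,0.12],[0,0,0.18],[0,0,0.24],[0,0,0.30],[0,0,0.36],[0,0,0.42],[0,0,0.482]]}' 0.018
python3 -c "
from h import *
go((457,-4,190),-.038)"
```

```text
dp [ 0.411  -0.325   0.0367] rot [-0.     0.     0.482]
time: 1.3
tool_pos: [440.4, -37.7, 190.8]
tcp_rot: [3.141, -0.001, -0.039]
contact_force: [0.8, -0.3, -0.3]
grip_width: 19.2
finger_force: 0.0
dp [ 0.0152 -0.0343  0.0008] rot [ 0.    -0.001 -0.001]
```

```bash
python3 -m pendant '{"dp":[[0.008,-0.017,0.01],[0.015,-0.034,0.02],[0.015,-0.034,0.02]],"rotation":[[0,0,0],[0,0,0],[0,0,0]]}'
python3 - <<'E'
from h import *
o=get_obs();print(o['tool_pos'],o['tcp_rot'])
c=cap('wrist');cv2.imwrite('pics/w1.png',c['pixels'][:,:,::-1])
for z in (96,):
    for y in(-33,33):
        for x in(-32,32): 
            t=-.038;P=np.array([457+x*np.cos(t)-y*np.sin(t),-4+x*np.sin(t)+y*np.cos(t),z]);print(x,y,proj(c,P).round())
print(proj(c,o['tool_pos']))
E
```

```text
time: 1.68
tool_pos: [455.9, -5.8, 170.1]
tcp_rot: [-3.141, 0.002, -0.036]
contact_force: [-0.8, -0.1, 0.9]
grip_width: 18.1
finger_force: 0.0
[455.86864449  -5.76414365 170.07997602] [-3.14141704e+00  1.55231932e-03 -3.61440087e-02]
-32 -33 [321. 262.]
32 -33 [324. 183.]
-32 33 [238. 262.]
32 33 [235. 183.]
[281.90408159 268.7051094 ]
```

View pics/w1.png

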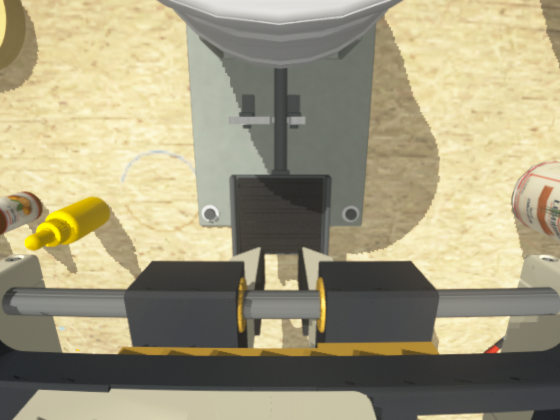

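The wrist view shows the tread centred at column 281, rows 177–255, with the bar at column 280. The closed fingers are in line with it, so I'll descend gently.

```bash
python3 -m pendant '{"dp":[[0.003,0,0.03],[0.003,0,0.05],[0.003,0,0.06],[0.003,0,0.066],[0.003,0,0.068],[0.003,0,0.07],[0.003,0,0.072],[0.003,0,0.074]],"rotation":[[0,0,0],[0,0,0],[0,0,0],[0,0,0],[0,0,0],[0,0,0],[0,0,0],[0,0,0]]}'
python3 -m pendant '{"dp":[[0,0,0.002],[0,0,0.004],[0,0,0.006],[0,0,0.008]],"rotation":[[0,0,0],[0,0,0],[0,0,0],[0,0,0]]}'
```

```text
time: 2.72
tool_pos: [459.2, -6.8, 96.8]
tcp_rot: [3.141, -0.0, -0.038]
contact_force: [-0.8, 0.6, -0.0]
grip_width: 18.1
finger_force: 0.0
time: 3.22
tool_pos: [458.0, -6.6, 89.3]
tcp_rot: [3.141, 0.002, -0.038]
contact_force: [-6.3, 0.6, 11.5]
grip_width: 18.1
finger_force: 5.8
```

```bash
python3 -m pendant '{"dp":[[-0.001,0,0.004],[-0.002,0,0.008],[-0.003,0,0.012],[-0.004,0,0.016],[-0.005,0,0.020],[-0.005,0,0.024],[-0.006,0,0.028],[-0.006,0,0.032]],"rotation":[[0,0,0],[0,0,0],[0,0,0],[0,0,0],[0,0,0],[0,0,0],[0,0,0],[0,0,0]]}'
python3 -m pendant '{"dp":[[0,0,0.002],[0,0,0.004],[0,0,0.006]],"rotation":[[0,0,0],[0,0,0],[0,0,0]]}'
```

```text
time: 4.22
tool_pos: [454.4, -6.7, 57.6]
tcp_rot: [3.141, -0.003, -0.038]
contact_force: [-1.0, 1.4, 8.4]
grip_width: 17.9
finger_force: 4.1
time: 4.6
tool_pos: [454.2, -6.7, 51.5]
tcp_rot: [3.141, -0.003, -0.038]
contact_force: [-0.3, 1.0, 6.4]
grip_width: 18.3
finger_force: 3.5
```

```bash
python3 -m pendant '{"dp":[[0,0,0.001],[0,0,0.002]],"rotation":[[0,0,0],[0,0,0]]}'
python3 -m pendant '{"dp":[[0,0,0.001],[0,0,0.002]],"rotation":[[0,0,0],[0,0,0]]}'
```

```text
time: 4.85
tool_pos: [454.2, -6.7, 49.5]
tcp_rot: [3.141, -0.003, -0.038]
contact_force: [-0.0, 0.5, 6.4]
grip_width: 18.3
finger_force: 3.2
time: 5.1
tool_pos: [454.2, -6.7, 47.5]
tcp_rot: [3.141, -0.003, -0.038]
contact_force: [-0.7, 0.8, 6.8]
grip_width: 18.1
finger_force: 3.1
```

```bash
cat > ok.py <<'E'
import sys; from plant import get_obs
o=get_obs(); sys.exit(0 if o['contact_force'][2]<13 else 1)
E
python3 -m pendant '{"dp":[[0,0,0.001],[0,0,0.002]],"rotation":[[0,0,0],[0,0,0]]}' | grep -E 'pos|cont'
python3 ok.py && python3 -m pendant '{"dp":[[0,0,0.001],[0,0,0.002]],"rotation":[[0,0,0],[0,0,0]]}' | grep -E 'pos|cont'
python3 ok.py && python3 -m pendant '{"dp":[[0,0,0.001],[0,0,0.002]],"rotation":[[0,0,0],[0,0,0]]}' | grep -E 'pos|cont'
python3 ok.py && python3 -m pendant '{"dp":[[0,0,0.001],[0,0,0.002]],"rotation":[[0,0,0],[0,0,0]]}' | grep -E 'pos|cont'
python3 ok.py && python3 -m pendant '{"dp":[[0,0,0.001],[0,0,0.002]],"rotation":[[0,0,0],[0,0,0]]}' | grep -E 'pos|cont'
python3 ok.py && python3 -m pendant '{"dp":[[0,0,0.001],[0,0,0.002]],"rotation":[[0,0,0],[0,0,0]]}' | grep -E 'pos|cont'
```

```text
tool_pos: [454.3, -6.7, 45.9]
contact_force: [-2.9, 1.6, 16.3]
```

```bash
python3 -m pendant '{"dp":[[0,-0.003,0],[0,-0.006,0],[0,-0.009,0],[0,-0.012,0]],"rotation":[[0,0,0],[0,0,0],[0,0,0],[0,0,0]]}' | grep -E 'pos|cont'
python3 -m pendant '{"dp":[[0,-0.003,0],[0,-0.006,0],[0,-0.008,0]],"rotation":[[0,0,0],[0,0,0],[0,0,0]]}' | grep -E 'pos|cont'
```

```text
tool_pos: [454.7, 4.5, 46.0]
contact_force: [-2.3, -4.9, 13.4]
tool_pos: [455.1, 12.5, 46.0]
contact_force: [-2.5, -5.4, 12.2]
```

```bash
cat > oky.py <<'E'
import sys; from plant import get_obs
o=get_obs(); sys.exit(0 if abs(o['contact_force'][1])<10 and o['contact_force'][2]<22 else 1)
E
M() { grep -E 'pos|cont'; }
python3 -m pendant '{"dp":[[0,-0.002,0],[0,-0.004,0]],"rotation":[[0,0,0],[0,0,0]]}' | M
python3 oky.py && python3 -m pendant '{"dp":[[0,-0.002,0],[0,-0.004,0]],"rotation":[[0,0,0],[0,0,0]]}' | M
python3 oky.py && python3 -m pendant '{"dp":[[0,-0.002,0],[0,-0.003,0]],"rotation":[[0,0,0],[0,0,0]]}' | M
python3 oky.py && python3 -m pendant '{"dp":[[0,-0.002,0],[0,-0.003,0]],"rotation":[[0,0,0],[0,0,0]]}' | M
python3 oky.py && python3 -m pendant '{"dp":[[0,-0.002,0],[0,-0.003,0]],"rotation":[[0,0,0],[0,0,0]]}' | M
```

```text
tool_pos: [455.3, 16.5, 46.0]
contact_force: [-2.0, -6.5, 11.6]
tool_pos: [455.6, 20.4, 46.0]
contact_force: [-2.0, -4.9, 10.9]
tool_pos: [455.9, 23.5, 46.0]
contact_force: [-0.7, -5.6, 10.9]
tool_pos: [456.0, 26.2, 46.0]
contact_force: [-1.6, -7.6, 11.4]
tool_pos: [455.7, 29.2, 45.9]
contact_force: [-2.3, -7.9, 11.5]
```

```bash
M() { grep -E 'pos|cont'; }
python3 oky.py && python3 -m pendant '{"dp":[[0,-0.001,0],[0,-0.002,0]],"rotation":[[0,0,0],[0,0,0]]}' | M
python3 oky.py && python3 -m pendant '{"dp":[[0,-0.001,0],[0,-0.002,0]],"rotation":[[0,0,0],[0,0,0]]}' | M
python3 oky.py && python3 -m pendant '{"dp":[[0,-0.001,0],[0,-0.002,0]],"rotation":[[0,0,0],[0,0,0]]}' | M
python3 - <<'E'
from h import *
c=cap('wrist');cv2.imwrite('pics/w2.png',c['pixels'][:,:,::-1])
E
```

```text
tool_pos: [455.6, 31.2, 45.8]
contact_force: [-1.7, -6.7, 10.7]
tool_pos: [455.6, 33.2, 45.8]
contact_force: [-2.5, -7.6, 11.7]
tool_pos: [455.6, 35.3, 45.8]
contact_force: [-2.2, -6.6, 10.5]
```

View pics/w2.png

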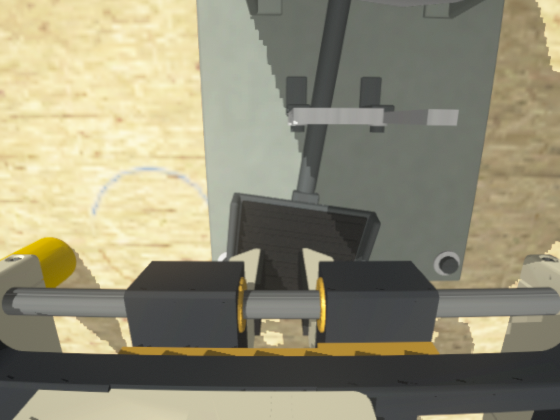

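The wrist view shows the bar swung well to +y in the notch, crossing the catch plate at about column 316 with the plate at 290–458. The tread is at its stop and the fingers are sliding on it. Next I'll ease it up.

```bash
M() { grep -E 'pos|cont'; }
python3 -m pendant '{"dp":[[0,0,-0.001],[0,0,-0.002],[0,0,-0.003],[0,0,-0.004]],"rotation":[[0,0,0],[0,0,0],[0,0,0],[0,0,0]]}' | M
python3 -m pendant '{"dp":[[0,0,-0.001],[0,0,-0.002],[0,0,-0.003],[0,0,-0.004]],"rotation":[[0,0,0],[0,0,0],[0,0,0],[0,0,0]]}' | M
python3 -m pendant '{"dp":[[0,0,-0.001],[0,0,-0.002],[0,0,-0.003]],"rotation":[[0,0,0],[0,0,0],[0,0,0]]}' | M
python3 -m pendant '{"dp":[[0,0,-0.001],[0,0,-0.002],[0,0,-0.003]],"rotation":[[0,0,0],[0,0,0],[0,0,0]]}' | M
```

```text
tool_pos: [455.4, 35.8, 49.3]
contact_force: [-0.6, -3.5, 6.1]
tool_pos: [455.5, 35.8, 53.4]
contact_force: [-1.2, -3.8, 6.5]
tool_pos: [455.5, 35.8, 56.4]
contact_force: [-0.8, -4.8, 5.9]
tool_pos: [454.5, 36.6, 58.6]
contact_force: [0.6, 0.7, -0.1]
```

```bash
python3 -m pendant '{"dp":[[0,0,-0.003],[0,0,-0.01],[0,0,-0.03],[0,0,-0.06],[0,0,-0.09],[0,0,-0.12],[0,0,-0.15],[0,0,-0.15]],"rotation":[[0,0,0],[0,0,0],[0,0,0],[0,0,0],[0,0,0],[0,0,0],[0,0,0],[0,0,0]]}'
python3 - <<'E'
from h import *
a=cap('scene');b=cap('side')
A=cv2.resize(a['pixels'][100:300,205:365,::-1],None,fx=2.9,fy=2.9,interpolation=cv2.INTER_CUBIC)
b=cv2.resize(b['pixels'][150:300,230:310,::-1],(309,580))
cv2.imwrite('pics/c2.png',np.hstack([A,b]))
go((448,278,190),1.53)
E
```

```text
time: 11.02
tool_pos: [456.0, 36.4, 211.1]
tcp_rot: [3.141, -0.005, -0.038]
contact_force: [0.3, 0.0, -0.2]
grip_width: 17.8
finger_force: 0.0
dp [-0.0157 -0.2411  0.0186] rot [ 0.     0.    -1.568]
```

View pics/c2.png

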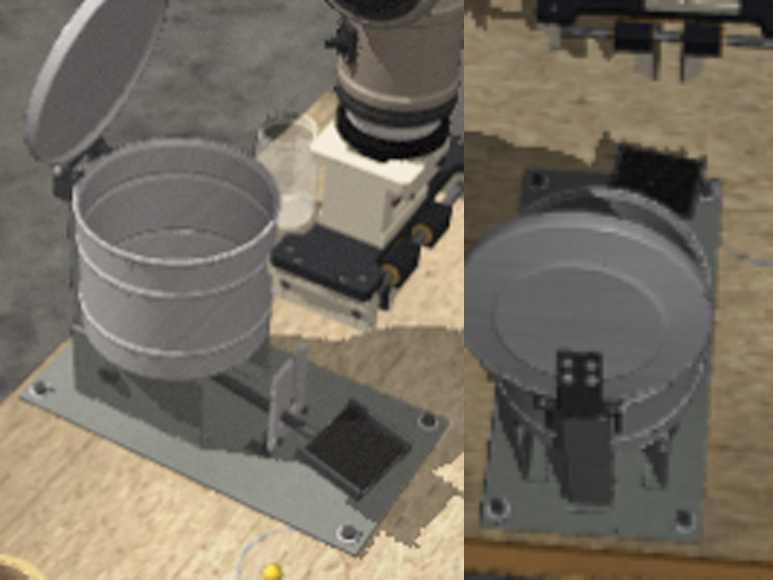

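The crops show the lid standing open by itself, the pedal down and swung to +y, and the gripper clear. Next is the bottle.

```bash
python3 -m pendant '{"dp":[[0,-0.03,-0.01],[0,-0.06,-0.02],[0,-0.09,-0.02],[-0.005,-0.12,-0.02],[-0.01,-0.15,-0.02],[-0.015,-0.18,-0.02],[-0.015,-0.21,-0.02],[-0.0157,-0.241,-0.02]],"rotation":[[0,0,-0.18],[0,0,-0.36],[0,0,-0.54],[0,0,-0.72],[0,0,-0.9],[0,0,-1.08],[0,0,-1.26],[0,0,-1.44]]}' 0.08
python3 -m pendant '{"dp":[[0,0,0],[0,0,0],[0,0,0]],"rotation":[[0,0,-0.1],[0,0,-0.128],[0,0,-0.128]]}'
python3 - <<'E'
from h import *
c=cap('wrist');cv2.imwrite('pics/w3.png',c['pixels'][:,:,::-1])
print(c['pose'].round(2).tolist())
hsv=cv2.cvtColor(c['pixels'],cv2.COLOR_RGB2HSV)
for p in((448,278,0),(448,278,62),(448,278,102)):print(p,proj(c,np.array(p,float)).round())
E
```

```text
time: 12.12
tool_pos: [447.6, 278.5, 227.2]
tcp_rot: [-3.139, 0.002, 1.408]
contact_force: [0.4, -0.4, -0.5]
grip_width: 79.7
finger_force: 0.0
time: 12.5
tool_pos: [448.0, 277.5, 228.0]
tcp_rot: [-3.14, 0.001, 1.528]
contact_force: [-0.8, -0.5, 0.4]
grip_width: 80.2
finger_force: 0.0
[[1.0, 0.04, 0.01, 453.34], [-0.04, 0.96, 0.29, 355.08], [-0.0, -0.29, 0.96, 386.25], [0.0, 0.0, 0.0, 1.0]]
(448, 278, 0) [280. 184.]
(448, 278, 62) [279. 195.]
(448, 278, 102) [279. 205.]
```

View pics/w3.png

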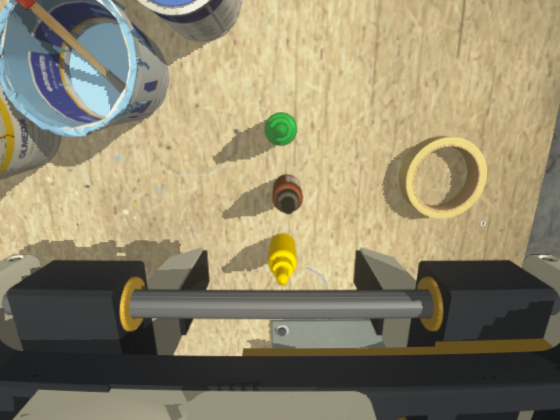

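The amber bottle shows between green (281,128) and yellow (283,260). Its dropper top is at about (288,203) and its body around (287,188), so it's a few mm to +x of my estimate.

```bash
python3 - <<'E'
from h import *
np.set_printoptions(precision=1,suppress=True)
c=cap('wrist')
hsv=cv2.cvtColor(c['pixels'],cv2.COLOR_RGB2HSV)
m=np.zeros(hsv.shape[:2],np.uint8);m[170:218,265:312]=255
m2=cv2.inRange(c['pixels'],(0,0,0),(130,70,60))&m
k,l,s,ce=cv2.connectedComponentsWithStats(m2);i=1+s[1:,4].argmax();print(s[i],ce[i])
x,y,w,h=s[i][:4]
print('shoulder circle, z62:',plane(c,(x+w/2,y+h/2-3),62),'dropper',plane(c,(288,203),100))
print('left/right edges @60',plane(c,(x,y+12),55),plane(c,(x+w,y+12),55))
P=(plane(c,(288,203),100));print('f',c['K'][0,0])
for q in((448,278),(453,278),(456,278)):print(q,[proj(c,np.array([*q,z],float)).round(1) for z in(0,62,100)])
a=cap('scene');b=cap('side')
print([ (proj(a,np.array([453,279,z],float)).round(1),proj(b,np.array([453,279,z],float)).round(1)) for z in(0,62,102)])
E
```

```text
[273 176  27  37 463] [283.3 195.8]
shoulder circle, z62: [455.9 281.6  62. ] dropper [456.6 279.2 100. ]
left/right edges @60 [441.7 284.4  55. ] [470.4 283.2  55. ]
f 318.03302538435224
(448, 278) [array([279.4, 183.5]), array([279.1, 195.2]), array([278.9, 204.6])]
(453, 278) [array([283.5, 183.4]), array([283.9, 195. ]), array([284.2, 204.4])]
(456, 278) [array([285.9, 183.3]), array([286.8, 194.8]), array([287.4, 204.2])]
[(array([274.8, 349.6]), array([354.8, 205.1])), (array([275.2, 332.5]), array([357.5, 195.4])), (array([275.4, 320.7]), array([359.3, 188.8]))]
```

```bash
python3 -c "
from h import *
go((454,280,41),1.53)"
```

```text
dp [0.0027 0.0056 0.1876] rot [-0.     0.    -0.002]
```

```bash
python3 -m pendant '{"dp":[[0.0027,0.0056,0.03],[0.0027,0.0056,0.06],[0.0027,0.0056,0.09],[0.0027,0.0056,0.12],[0.0027,0.0056,0.15],[0.0027,0.0056,0.175],[0.0027,0.0056,0.1876],[0.0027,0.0056,0.1876]],"rotation":[[0,0,0],[0,0,0],[0,0,0],[0,0,0],[0,0,0],[0,0,0],[0,0,0],[0,0,0]]}'
python3 -m pendant '{"dp":[[0,0,0],[0,0,0],[0,0,0],[0,0,0],[0,0,0],[0,0,0]],"rotation":[[0,0,0],[0,0,0],[0,0,0],[0,0,0],[0,0,0],[0,0,0]]}' 0.02
```

```text
time: 13.7
tool_pos: [453.8, 280.1, 40.7]
tcp_rot: [-3.141, 0.001, 1.529]
contact_force: [-0.4, -0.3, 0.3]
grip_width: 79.6
finger_force: 0.0
time: 14.45
tool_pos: [454.0, 280.3, 41.1]
tcp_rot: [3.141, 0.0, 1.53]
contact_force: [-0.4, 0.1, 0.9]
grip_width: 31.5
finger_force: 29.9
```

```bash
python3 -m pendant '{"dp":[[0,0,-0.02],[0,0,-0.06],[0,0,-0.11],[0,0,-0.16],[0,0,-0.21],[0,0,-0.255],[-0.03,0.005,-0.259],[-0.07,0.012,-0.259]],"rotation":[[0,0,0],[0,0,0],[0,0,0],[0,0,0],[0,0,0],[0,0,0],[0,0,0.1],[0,0,0.25]]}'
python3 -c "
from h import *
go((500,-6,300),-.038)"
```

```text
time: 15.45
tool_pos: [463.1, 209.7, 300.7]
tcp_rot: [3.14, -0.001, 1.277]
contact_force: [0.5, -0.7, -1.3]
grip_width: 31.2
finger_force: 29.9
dp [-0.1958  0.0977  0.0007] rot [ 1.000e-03 -1.000e-03  1.315e+00]
```

```bash
python3 -m pendant '{"dp":[[-0.025,0.012,0],[-0.05,0.024,0],[-0.075,0.036,0],[-0.1,0.048,0],[-0.125,0.06,0],[-0.15,0.073,0],[-0.175,0.086,0],[-0.1958,0.0977,0]],"rotation":[[0,0,0.165],[0,0,0.33],[0,0,0.495],[0,0,0.66],[0,0,0.825],[0,0,0.99],[0,0,1.155],[0,0,1.315]]}'
python3 -c "
from h import *
go((622,-10,300),-.038)"
```

```text
time: 16.45
tool_pos: [500.4, -6.7, 299.9]
tcp_rot: [3.142, 0.001, -0.041]
contact_force: [-0.4, 0.3, -0.9]
grip_width: 31.4
finger_force: 29.9
dp [ 0.1216 -0.0017 -0.0002] rot [ 0.     0.001 -0.003]
```

```bash
python3 -m pendant '{"dp":[[0.03,0,0],[0.065,0,0],[0.1,-0.001,0],[0.1216,-0.0017,0],[0.1216,-0.0017,0.02],[0.1216,-0.0017,0.05],[0.1216,-0.0017,0.08],[0.1216,-0.0017,0.1]],"rotation":[[0,0,0],[0,0,0],[0,0,0],[0,0,0],[0,0,0],[0,0,0],[0,0,0],[0,0,0]]}' | grep -E 'pos|cont'
python3 -m pendant '{"dp":[[0,0,0.015],[0,0,0.03],[0,0,0.037],[0,0,0.037],[0,0,0.037]],"rotation":[[0,0,0],[0,0,0],[0,0,0],[0,0,0],[0,0,0]]}'
```

```text
tool_pos: [621.3, -8.2, 198.1]
contact_force: [0.9, -0.1, -1.4]
time: 18.08
tool_pos: [622.5, -8.4, 163.9]
tcp_rot: [3.141, -0.001, -0.035]
contact_force: [0.6, 1.0, 1.1]
grip_width: 31.4
finger_force: 29.9
```

```bash
python3 -m pendant '{"dp":[[0,0,0],[0,0,0],[0,0,0],[0,0,0],[0,0,0],[0,0,0]],"rotation":[[0,0,0],[0,0,0],[0,0,0],[0,0,0],[0,0,0],[0,0,0]]}' 0.06
python3 -m pendant '{"dp":[[0,0,-0.03],[0,0,-0.07],[0,0,-0.11],[0,0,-0.137],[-0.03,0,-0.137],[-0.07,0,-0.137],[-0.11,0,-0.137],[-0.15,0,-0.137]],"rotation":[[0,0,0],[0,0,0],[0,0,0],[0,0,0],[0,0,0],[0,0,0],[0,0,0],[0,0,0]]}'
python3 - <<'E'
from h import *
a=cap('scene')
cv2.imwrite('pics/c3.png',cv2.resize(a['pixels'][100:300,205:365,::-1],None,fx=2.9,fy=2.9,interpolation=cv2.INTER_CUBIC))
E
```

```text
time: 18.82
tool_pos: [622.1, -8.3, 163.1]
tcp_rot: [3.142, -0.0, -0.035]
contact_force: [-0.9, -0.2, -0.2]
grip_width: 60.1
finger_force: 0.0
time: 19.82
tool_pos: [470.8, -2.9, 300.1]
tcp_rot: [3.141, -0.0, -0.035]
contact_force: [0.2, -0.5, 0.1]
grip_width: 60.2
finger_force: 0.0
```

View pics/c3.png

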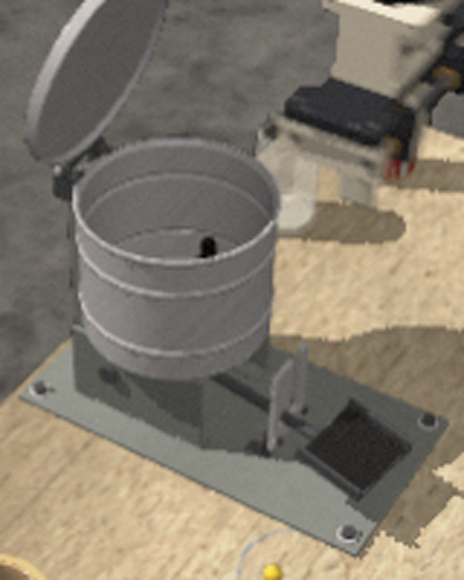

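The bottle stands inside the can, with the dropper visible at (207,247) in the crop. The lid is still open and the pedal hooked, with tread corners at crop (352,400), (410,445), (360,497) and (302,455).

```bash
python3 - <<'E'
from h import *
a=cap('scene')
for z in(58,62):
    T=[plane(a,(x/2.9+205-.3,y/2.9+100-.3),z) for x,y in((352,400),(410,445),(360,497),(302,455))]
    print(np.round(T,1).tolist(),np.mean(T,0).round(1))
go((456,23,90),-.038)
E
```

```text
[[481.7, -19.7, 58.0], [419.3, 2.9, 58.0], [430.6, 73.1, 58.0], [489.7, 56.1, 58.0]] [455.3  28.1  58. ]
[[480.2, -16.0, 62.0], [418.1, 6.5, 62.0], [429.4, 76.4, 62.0], [488.2, 59.6, 62.0]] [454.   31.6  62. ]
dp [-0.0139 -0.0251  0.2107] rot [0.    0.001 0.003]
```

```bash
python3 -m pendant '{"dp":[[-0.0149,-0.031,0.03],[-0.0149,-0.031,0.08],[-0.0149,-0.031,0.13],[-0.0149,-0.031,0.18],[-0.0149,-0.031,0.21],[-0.0149,-0.031,0.225],[-0.0149,-0.031,0.231],[-0.0149,-0.031,0.233]],"rotation":[[0,0,0],[0,0,0],[0,0,0],[0,0,0],[0,0,0],[0,0,0],[0,0,0],[0,0,0]]}' 0.008
python3 -m pendant '{"dp":[[0,0,0.0015],[0,0,0.003],[0,0,0.0045],[0,0,0.006]],"rotation":[[0,0,0],[0,0,0],[0,0,0],[0,0,0]]}' | grep -E 'pos|cont'
python3 ok.py && python3 -m pendant '{"dp":[[0,0,0.0015],[0,0,0.003],[0,0,0.0045]],"rotation":[[0,0,0],[0,0,0],[0,0,0]]}' | grep -E 'pos|cont'
```

```text
time: 20.92
tool_pos: [459.0, 28.4, 67.1]
tcp_rot: [3.141, -0.001, -0.035]
contact_force: [1.3, -0.3, 0.3]
grip_width: 7.7
finger_force: 0.0
tool_pos: [458.5, 28.5, 61.2]
contact_force: [0.4, 0.4, -1.1]
tool_pos: [458.5, 28.3, 56.9]
contact_force: [-2.2, -2.0, 8.4]
```

```bash
M() { grep -E 'pos|cont'; }
python3 -m pendant '{"dp":[[0,0,0.0015],[0,0,0.003],[0,0,0.0045],[0,0,0.006]],"rotation":[[0,0,0],[0,0,0],[0,0,0],[0,0,0]]}' | M
python3 ok.py && python3 -m pendant '{"dp":[[0,0,0.001],[0,0,0.002]],"rotation":[[0,0,0],[0,0,0]]}' | M
python3 ok.py && python3 -m pendant '{"dp":[[0,0,0.001],[0,0,0.002]],"rotation":[[0,0,0],[0,0,0]]}' | M
python3 ok.py && python3 -m pendant '{"dp":[[0,0,0.001],[0,0,0.0015]],"rotation":[[0,0,0],[0,0,0]]}' | M
python3 ok.py && python3 -m pendant '{"dp":[[0,0,0.001],[0,0,0.0015]],"rotation":[[0,0,0],[0,0,0]]}' | M
```

```text
tool_pos: [458.4, 28.2, 51.1]
contact_force: [-3.7, -0.9, 7.5]
tool_pos: [458.4, 28.2, 49.0]
contact_force: [-2.4, -1.8, 6.6]
tool_pos: [458.4, 28.2, 47.0]
contact_force: [-2.1, -1.7, 6.8]
tool_pos: [458.5, 28.2, 46.1]
contact_force: [-6.2, -2.3, 15.5]
```

```bash
M() { grep -E 'pos|cont'; }
python3 -m pendant '{"dp":[[0,0.004,0],[0,0.008,0],[0,0.012,0],[0,0.016,0],[0,0.02,0],[0,0.024,0]],"rotation":[[0,0,0],[0,0,0],[0,0,0],[0,0,0],[0,0,0],[0,0,0]]}' | M
python3 oky.py && python3 -m pendant '{"dp":[[0,0.003,0],[0,0.006,0]],"rotation":[[0,0,0],[0,0,0]]}' | M
python3 oky.py && python3 -m pendant '{"dp":[[0,0.002,0],[0,0.004,0]],"rotation":[[0,0,0],[0,0,0]]}' | M
python3 oky.py && python3 -m pendant '{"dp":[[0,0.002,0],[0,0.003,0]],"rotation":[[0,0,0],[0,0,0]]}' | M
python3 - <<'E'
from h import *
c=cap('wrist');cv2.imwrite('pics/w4.png',c['pixels'][:,:,::-1])
E
```

```text
tool_pos: [455.8, 5.8, 45.8]
contact_force: [-7.8, 8.0, 17.9]
tool_pos: [455.6, -0.1, 45.8]
contact_force: [-7.9, 8.8, 17.7]
tool_pos: [455.4, -3.9, 45.8]
contact_force: [-7.3, 10.4, 16.4]
```

View pics/w4.png

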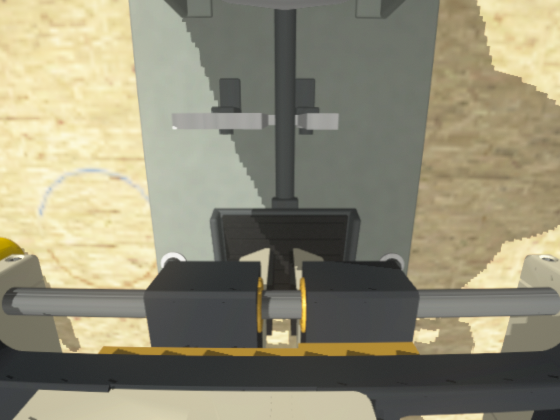

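The wrist view shows the bar back in the middle, at column 285 in the slot gap 268–300, with the tread straight. Now I'll ease it up slowly.

```bash
M() { grep -E 'pos|cont'; }
python3 -m pendant '{"dp":[[0,0,-0.001],[0,0,-0.002],[0,0,-0.003],[0,0,-0.005],[0,0,-0.007],[0,0,-0.009],[0,0,-0.011],[0,0,-0.013]],"rotation":[[0,0,0],[0,0,0],[0,0,0],[0,0,0],[0,0,0],[0,0,0],[0,0,0],[0,0,0]]}' | M
python3 -m pendant '{"dp":[[0,0,-0.002],[0.001,0,-0.004],[0.001,0,-0.006],[0.001,0,-0.008],[0.002,0,-0.01],[0.002,0,-0.012],[0.002,0,-0.014],[0.002,0,-0.016]],"rotation":[[0,0,0],[0,0,0],[0,0,0],[0,0,0],[0,0,0],[0,0,0],[0,0,0],[0,0,0]]}' | M
```

```text
tool_pos: [455.8, -4.7, 58.3]
contact_force: [-5.0, 3.9, 7.8]
tool_pos: [457.3, -4.7, 74.3]
contact_force: [-6.7, 4.4, 10.5]
```

```bash
M() { grep -E 'pos|cont'; }
python3 -m pendant '{"dp":[[0,0,-0.002],[0.001,0,-0.004],[0.001,0,-0.006],[0.001,0,-0.008],[0.002,0,-0.01],[0.002,0,-0.012],[0.002,0,-0.014],[0.002,0,-0.015]],"rotation":[[0,0,0],[0,0,0],[0,0,0],[0,0,0],[0,0,0],[0,0,0],[0,0,0],[0,0,0]]}' | M
python3 -m pendant '{"dp":[[0,0,-0.001],[0,0,-0.002],[0,0,-0.003],[0,0,-0.004],[0,0,-0.005],[0,0,-0.006],[0,0,-0.007],[0,0,-0.008]],"rotation":[[0,0,0],[0,0,0],[0,0,0],[0,0,0],[0,0,0],[0,0,0],[0,0,0],[0,0,0]]}' | M
```

```text
tool_pos: [459.7, -4.9, 89.6]
contact_force: [-6.1, 3.2, 10.6]
tool_pos: [461.2, -5.6, 97.1]
contact_force: [-0.6, 0.0, 0.0]
```

Contact has been released at z≈95, the height of the shut pedal. I'll retreat and check.

```bash
python3 -m pendant '{"dp":[[0,0,-0.003],[0,0,-0.01],[0,0,-0.03],[0,0,-0.06],[0,0,-0.09],[0,0,-0.12],[0,0,-0.15],[0,0,-0.15]],"rotation":[[0,0,0],[0,0,0],[0,0,0],[0,0,0],[0,0,0],[0,0,0],[0,0,0],[0,0,0]]}'
python3 -m pendant '{"dp":[[0,0,0],[0,0,0],[0,0,0],[0,0,0]],"rotation":[[0,0,0],[0,0,0],[0,0,0],[0,0,0]]}' >/dev/null
python3 - <<'E'
from h import *
a=cap('scene');cv2.imwrite('pics/end.png',a['pixels'][:,:,::-1])
E
```

```text
time: 29.35
tool_pos: [462.3, -5.8, 249.5]
tcp_rot: [3.141, -0.005, -0.035]
contact_force: [0.3, 0.4, 0.2]
grip_width: 8.1
finger_force: 0.0
```

View pics/end.png

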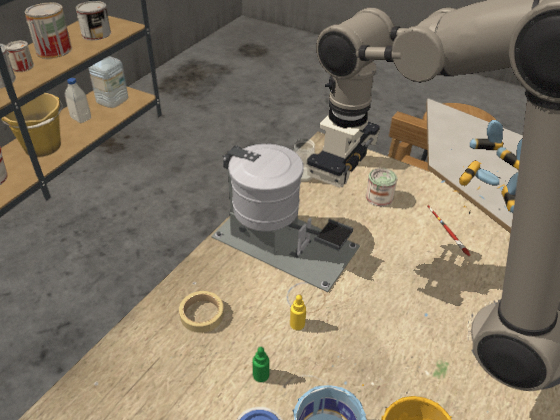

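The lid at (265,170) is shut, the pedal is up at (335,233), the amber bottle is gone from the bench, and everything else is where it was. Handing in.

```bash
python3 -c "
from plant import workorder; print(workorder.close_job())"
```

```text
the job is handed in; nothing more can be done
None
```

The amber dropper bottle is in the can, the lid was eased shut, the pedal is up, nothing else was moved, and I handed the job in at about 30 s; no verdict came back.

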